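# Draw the sample tray home and put the jar on the balance

### The arm

A 6-joint arm with a two-finger parallel gripper is mounted at the origin on a cart in front of the work surface, level with it; the furniture and walls round the work are solid. World frame = base frame: x ahead of the robot, y to its left, z up, the work surface at z = 0. Lengths are in mm, angles in rad, forces in N, time in s.
With the tool pointing down it reaches from about 300 to 825 mm from the base axis. Payload 5.4 kg.
Tool frame: the origin (TCP) lies midway between the tips of the shut fingers; the grasp point (between the pads) lies 19 mm behind it; z points along the fingers, y is the line along which they close (so a half turn about z gives the same grasp; the last joint's range is limited). The gripper opens to 92 mm and grips with 3 to 60 N. Pads are 20 mm wide; open, the fingers measure 128 mm over their backs; the gripper's body (75 mm by 189 mm) begins 69 mm behind the grasp point.
Start: joints at [1.14, 0.158, 1.597, -0, 1.386, -0.21], TCP at [125.942, 561.021, 214.601] pointing down, gripper open.
Joint ranges: [-2.91, 2.91], [-0.94, 2.29], [0.18, 2.7], [-1.29, 4.43], [0.17, 2.64], [-3, 3]. Speed limits (rad/s): [2.57, 2.57, 3.14, 3.14, 3.14, 3.14].

### API

Orientations are given as a rotation vector (axis times angle).
In Python, from bench import state, read_camera, bot gives the robot as it stands.
- The arm moves only by the tool send_rows, never from a script. Its argument "targets" is a list that holds one entry, the list of rows, each a list of 7 numbers: the shift along the world's x, y, z in mm, then the turn, a rotation vector about the world's x, y, z in degrees, then the opening, from 0 (shut) to 1 (fully open). In form: [[[x, y, z, rx, ry, rz, gripper], ...]]. A call has exactly 8 rows; each row shifts and turns the commanded pose from where the row before left it; what a row does not reach is not made up. A row lasts 1/10 s, in which the tool goes at most 50 mm and 8.59 degrees, less where a joint would pass 70% of its speed; a pose out of reach is approached as far as the arm can. A call with a gripper value outside its range is refused whole. The fingers move at their own pace and stop on an object; the grip force is fixed at half the most. Time passes only in rows, so rows that do not move let the fingers close, or fill a call up. It gives the time, the measured TCP pose, the force, the opening and the grip force at its end, in the units of the state.
- state(): the state, without advancing time (a new reading comes with each control period).
- read_camera(name): name is "scene" or "top" or "wrist"; returns a dict with "frame" (420x560x3 uint8, red, green, blue), "mtx" (3x3 intrinsics, pixels), "world_to_cam" (4x4, takes a point from world to camera coordinates). Camera axes: x right, y down, z forward; pixel columns grow to the right and rows downward; lengths in mm; the calibration is good to about 2 mm. A picture is of the moment at which its call begins. There is no depth.
- bot.job_done(): hands the job in; it is judged then, once.
The state is a dict: "t": time; "joint_positions": joint angles; "qd": joint speeds; "tau": joint torques, N m; "eef_pos": TCP position; "tcp_rot": TCP orientation; "wrist_force": force on the tool from outside, world axes, zero at the start; "moment": the same for the moment, N m; "width": opening from 0.0 (shut) to 1.0 (fully open); "grip_force": force on a finger pad.
Only numpy, scipy, OpenCV 4.12 (cv2) and the standard library are available. Lean on these libraries where they do the work, as an engineer would, in place of code of your own. Each camera call takes 0.05 s, during which the arm holds its last target. There are 200 camera calls.

### The job

Hook the fingertips behind the far lip of the red tray that holds the capped jar and drag it, sliding on the bench, towards you into the aluminium fence until its near lip lies square against the steel stop plate; hold it pressed home there for a second with about 13 N, never more than 20 N on the tray and never lifting it or upsetting what stands in it. Then take that jar out of the tray and set it gently upright in the middle of the balance pan, leaving the tray in the fence with both open glasses standing in it.

Things in the scene. Friction and masses are not known exactly. Their poses are not given: they have to be found in the camera images.
- tray: Red plastic open tray, 294 x 199 x 45 mm, 0.4 to 0.8 kg, free to slide on the bench (loaded, it drags with about 3 to 7 N). Origin: centre of its underside. x along the long side, y along the short side, z up; it starts with its long side roughly across the bench, -y side far from the robot. Inner floor 7 mm up; walls lean outward to the rim.
- tray_far_lip (a point): Middle of the far (-y) lip's outer edge, at tray (0, -0.0995, 0.045). The lip is the outermost part, 32 to 45 mm above the bench: a fingertip reaching down outside it catches on it. At least 20 mm of free bench lies behind it at its middle, before a case 53 mm high.
- tray_near_lip (a point): Middle of the near (+y) lip's outer edge, at tray (0, 0.0995, 0.045): the part that meets the stop plate. With the tray home, tray x lies along fence y, its origin within 10 mm of the fence's middle line, between the cheeks.
- fence: Rigid aluminium fence fixed at the bench's front, a U open to the back: bar 336 mm long, 48 high; cheeks 40 mm deep, 316 apart inside, then flaring to x = 0.065. Origin: middle of the bar's inner face at bench height; x to the back, y left. In the U a rigid steel stop plate parallel to the bar, 45 mm high: its face is anywhere from x = 0.010 to 0.028, not measured: find it by feel.
- jar: Capped sample jar (white screw cap), 42 mm diameter, 62 mm high, 60 g, standing on the tray's floor; grip cap or body. Origin: centre of its underside, z up. It stands in one of three places about 80 mm apart along the tray's middle; two open glasses have the others.
- glass_a: Open, clear, straight glass cup, 36 mm diameter, 63 mm high, standing in the tray; stays there. Origin: centre of its underside, z up.
- glass_b: Open, clear, straight glass cup, 38 mm diameter, 59 mm high, standing in the tray; stays there. Origin: centre of its underside, z up.
- pan_centre (a point): Centre of the top of the balance's flat square steel pan, 150 mm deep by 168 mm wide, 71 mm above the bench. The balance is fixed; its display lies in front of the pan.
- balance: Electronic top-loading balance, 248 x 184 mm, 72 mm high, fixed on the bench to the right of the fence. Origin: centre of its underside. Its pan takes the jar.

How it is judged:
By the outcome, as a careful person would: the job done as asked, in the order asked, and still so for the second after the job is handed in, with the robot touching nothing.
It also fails if it takes over 64 s, if anything falls off the work surface, if the arm or the gripper's body presses on something with over 40 N, if the wrist force passes 120 N, or if a joint passes its speed limit or range.

## Working session

There is one attempt and no reset: what is moved stays moved. The work goes in short steps, Python scripts to look and compute and a tool call to move; the robot and the scene stay as the last step left them, time stands still between calls to the robot, and variables do not carry over. Pictures are saved under pics/ and viewed, at most 10 in all, crops included, and the job is handed in when it is done.

Besides the shell and the picture viewer there is one more tool, called as name(argument=value, ...) on one line, values as JSON. send_rows: Moves the arm, as the interface text tells. Its arguments: {"type":"object","properties":{"targets":{"type":"array","items":{"type":"array","items":{"type":"array","items":{"type":"number"}}}}},"required":["targets"]}

```bash
mkdir -p pics; ls; cat > h.py <<'E'
import numpy as np, cv2
from bench import state, read_camera, bot
def snap(name,fn):
    c=read_camera(name); np.savez('pics/'+fn+'.npz',m=c['mtx'],w=c['world_to_cam'])
    cv2.imwrite('pics/'+fn+'.png',c['frame'][:,:,::-1]); return c
def ld(fn):
    d=np.load('pics/'+fn+'.npz'); return d['m'],d['w']
def ray(fn,uv):
    m,w=ld(fn); R,t=w[:3,:3],w[:3,3]; d=R.T@np.linalg.solve(m,[uv[0],uv[1],1.]); return -R.T@t,d
def atz(fn,uv,z):
    o,d=ray(fn,uv); return o+d*(z-o[2])/d[2]
def tri(f1,p1,f2,p2):
    A=[];b=[]
    for f,p in((f1,p1),(f2,p2)):
        o,d=ray(f,p); d=d/np.linalg.norm(d); P=np.eye(3)-np.outer(d,d); A.append(P); b.append(P@o)
    x=np.linalg.lstsq(np.vstack(A),np.hstack(b),rcond=None)[0]; return x, [np.linalg.norm(a@x-c) for a,c in zip(A,b)]
def prj(fn,X):
    m,w=ld(fn); c=w[:3,:3]@np.array(X,float)+w[:3,3]; p=m@c; return p[:2]/p[2]
E
python3 - <<'E'
from h import *
np.set_printoptions(precision=3,suppress=True)
for n in('scene','top'):
    c=snap(n,n+'0'); w=c['world_to_cam']; print(n,-w[:3,:3].T@w[:3,3],c['mtx'][0])
a=cv2.imread('pics/scene0.png');b=cv2.imread('pics/top0.png')
print(state())
E
```

```text
pics
scene [229.056 606.72  776.508] [437.174   0.    279.29 ]
top [ 428.295   58.531 1213.061] [537.834   0.    280.218]
{'t': 0.1, 'joint_positions': array([ 1.14 ,  0.159,  1.598, -0.   ,  1.386, -0.21 ]), 'qd': array([-0.002, -0.002, -0.001, -0.001, -0.   , -0.001]), 'tau': array([ -0.   , -38.651, -32.296,   0.07 ,   0.034,  -0.   ]), 'eef_pos': array([125.677, 560.521, 213.739]), 'tcp_rot': array([-0.346, -3.122,  0.002]), 'wrist_force': array([-0.538, -0.39 , -0.613]), 'moment': array([ 0.01 , -0.007, -0.01 ]), 'grip_force': 0.0, 'width': 1.0016343769365714}
```

View pics/top0.png

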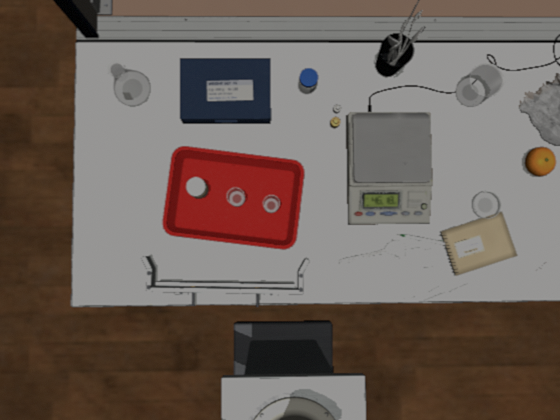

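View pics/scene0.png

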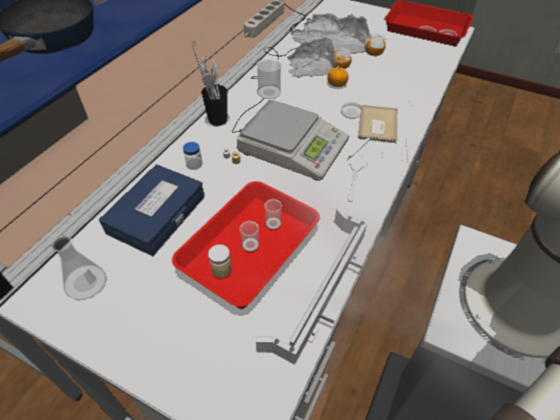

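Top: the red tray spans (163–304, 147–248) and is rotated a few degrees. The jar cap is at (196,187), the glasses at (236,197) and (271,204). The navy case is behind the tray's left part, the fence bar is near row 285 between columns 150 and 303, and the balance pan is centred near (391,148). Scene: the jar cap is at (219,254).

```bash
cat >> h.py <<'E'
def redmask(im):
    h=cv2.cvtColor(im,cv2.COLOR_BGR2HSV); m=(((h[...,0]<8)|(h[...,0]>172))&(h[...,1]>150)&(h[...,2]>60)).astype(np.uint8)
    n,l,s,c=cv2.connectedComponentsWithStats(m); k=1+np.argmax(s[1:,4]); return (l==k).astype(np.uint8)
def tray(fn,z=43):
    m=redmask(cv2.imread('pics/'+fn+'.png')); cs=max(cv2.findContours(m,0,1)[0],key=cv2.contourArea)[:,0]
    P=np.array([atz(fn,p,z)[:2] for p in cs],np.float32); return cv2.minAreaRect(P)
E
python3 - <<'E'
from h import *
np.set_printoptions(precision=1,suppress=True)
c,s,a=tray('top0'); print('tray',c,s,a); print(cv2.boxPoints((c,s,a)))
print('jar cap tri',tri('top0',(196,187),'scene0',(219,254)))
print('glassA rim tri',tri('top0',(236,197),'scene0',(250,229)), tri('top0',(271,204),'scene0',(273,207)))
print('pan corners')
ps=[(352,113),(431,113),(432,184),(352,184)]
for p in ps: print(atz('top0',p,71))
print('pan left-near corner tri',tri('top0',(352,184),'scene0',(238,139)))
print('fence',[atz('top0',p,48)[:2] for p in[(153,284),(300,284),(148,258),(307,261)]])
print('case',[atz('top0',p,53)[:2] for p in[(181,122),(271,122)]])
im=cv2.imread('pics/top0.png')
cr=cv2.resize(im[100:310,130:340],None,fx=2.8,fy=2.8,interpolation=cv2.INTER_CUBIC); cr=cv2.convertScaleAbs(cr,alpha=1.2)
cv2.imwrite('pics/c1.png',cr)
E
```

```text
tray (544.597412109375, 129.22970581054688) (290.3299255371094, 195.23240661621094) 82.49488830566406
[[428.9  -1.9]
 [622.4 -27.4]
 [660.3 260.4]
 [466.8 285.9]]
jar cap tri (array([565.3, 208.3,  64.2]), [np.float64(0.742004134715486), np.float64(0.7420041347167686)])
glassA rim tri (array([543.5, 123. ,  62.2]), [np.float64(0.7633040472761233), np.float64(0.763304047276401)]) (array([528.2,  48.2,  65.1]), [np.float64(1.2636189093374934), np.float64(1.2636189093375723)])
pan corners
[ 723.1 -129.1   71. ]
[ 722.7 -301.5   71. ]
[ 567.4 -299.2   71. ]
[ 568.4 -126.3   71. ]
pan left-near corner tri (array([615.3, -80.8, 131.7]), [np.float64(64.94676011314634), np.float64(64.9467601131458)])
fence [array([358.4, 301.3]), array([355.1, -13.6]), array([414. , 312.3]), array([404.3, -29.3])]
case [array([708.6, 242.2]), array([708.1,  46.2])]
```

View pics/c1.png

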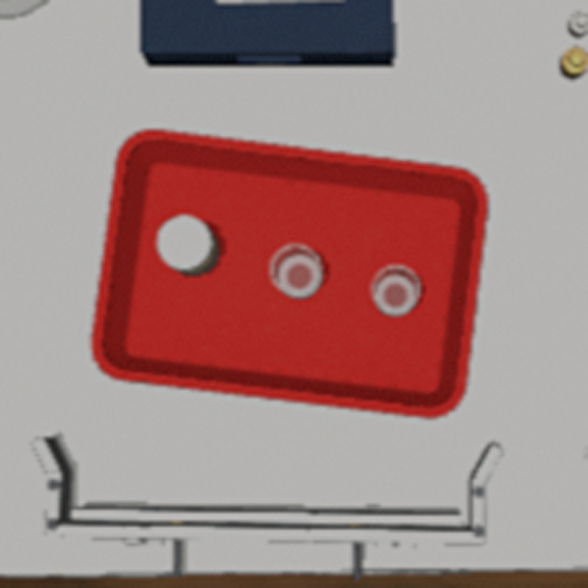

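```bash
python3 - <<'E'
from h import *
np.set_printoptions(precision=1,suppress=True)
f=lambda x,y:(130+x/2.8,100+y/2.8)
for n,p,z in[('barL',f(70,520),48),('barR',f(470,528),48),('plateL',f(85,506),45),('plateR',f(460,512),45),('cheekL',f(72,490),48),('cheekR',f(471,490),48),('caseL',f(145,64),0),('caseR',f(393,64),0)]: print(n,atz('top0',p,z))
for X in[(723,-129,71),(722,-301,71),(567,-299,71),(568,-126,71),(358,301,48),(355,-14,48),(645,-214,71)]: print(X,prj('scene0',X))
im=cv2.imread('pics/scene0.png')
a=cv2.resize(im[85:185,220:360],None,fx=4,fy=4,interpolation=cv2.INTER_CUBIC)
b=cv2.resize(im[195:365,240:380],None,fx=4,fy=3.5,interpolation=cv2.INTER_CUBIC)[:400]
cv2.imwrite('pics/c2.png',a)
E
```

```text
barL [354.7 297.   48. ]
barR [345.4  -8.9  48. ]
plateL [365.1 286.2  45. ]
plateR [357.5  -1.5  45. ]
cheekL [377.5 295.6  48. ]
cheekR [374.4 -10.   48. ]
caseL [719.4 248.8   0. ]
caseR [718.9  47.1   0. ]
(723, -129, 71) [238.5 132.8]
(722, -301, 71) [270.8  98.2]
(567, -299, 71) [321.8 114.4]
(568, -126, 71) [292.7 152.4]
(358, 301, 48) [291.8 342.9]
(355, -14, 48) [357.4 221.1]
(645, -214, 71) [281.1 123.4]
```

View pics/c2.png

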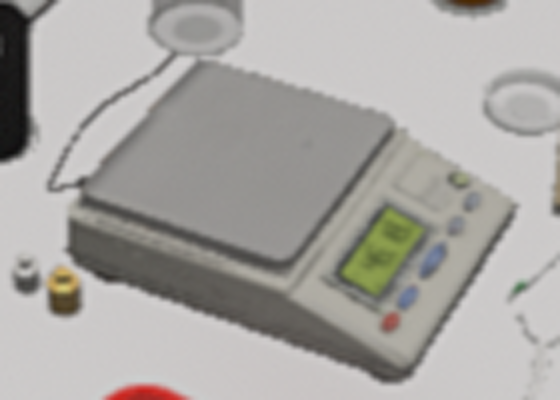

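send_rows(targets=[[[50,-40,0,0,0,5,0.9],[50,-40,0,0,0,0,0.9],[50,-40,0,0,0,0,0.9],[50,-40,0,0,0,0,0.9],[50,-40,0,0,0,0,0.9],[50,-40,0,0,0,0,0.9],[50,-40,0,0,0,0,0.9],[50,-40,0,0,0,0,0.9]]])

```text
t: 0.9
eef_pos: [439.4, 309.5, 214.3]
tcp_rot: [-0.21, -3.134, 0.0]
wrist_force: [0.4, 0.7, 0.5]
width: 0.9
grip_force: 0.0
```

The pan corners in the scene image match the projected top-view corners at z = 71, so the pan centre is about (645, -214, 71). The case front is at x ≈ 710, which leaves over 50 mm behind the far lip.

send_rows(targets=[[[29,-25,0,0,0,0,0.9],[29,-25,0,0,0,0,0.9],[29,-25,0,0,0,0,0.9],[29,-25,0,0,0,0,0.9],[29,-25,0,0,0,0,0.9],[29,-25,0,0,0,0,0.9],[29,-25,0,0,0,0,0.9],[26,-22,0,0,0,0,0.9]]])

```text
t: 1.7
eef_pos: [668.1, 112.7, 213.8]
tcp_rot: [-0.21, -3.133, 0.0]
wrist_force: [0.5, -0.1, 0.4]
width: 0.901
grip_force: 0.0
```

send_rows(targets=[[[0,0,-25,0,0,0,0.9],[0,0,-25,0,0,0,0.9],[0,0,-25,0,0,0,0.9],[0,0,-25,0,0,0,0.9],[0,0,-25,0,0,0,0.9],[0,0,-15,0,0,0,0.9],[0,0,0,0,0,0,0.9],[0,0,0,0,0,0,0.9]]])

```text
t: 2.5
eef_pos: [667.6, 114.2, 75.1]
tcp_rot: [0.209, 3.134, 0.0]
wrist_force: [0.4, 0.0, 0.8]
width: 0.903
grip_force: 0.0
```

```bash
python3 - <<'E'
from h import *
np.set_printoptions(precision=1,suppress=True)
w=snap('wrist','w1');s=snap('scene','s1')
a=w['frame'];b=s['frame'][120:360,120:400]
cv2.imwrite('pics/c3.png',np.vstack([cv2.resize(a,(400,300)),cv2.resize(b,(350,300))[:, :]]) [:,:,::-1] if 0 else np.hstack([cv2.resize(a,(400,300)),cv2.resize(b,(400,343))[:300]])[:,:,::-1])
for u,v in(((352,184),(292.5,151)),((352,113),(241,130)),((431,113),(270,100.5)),((432,184),(318,115.5))): print(tri('top0',u,'scene0',v))
print(state()['eef_pos'],state()['wrist_force'])
E
```

```text
(array([ 568. , -125.4,   76. ]), [np.float64(0.26598321025452826), np.float64(0.26598321025385285)])
(array([ 717.5, -128.2,   83. ]), [np.float64(2.6521244189631505), np.float64(2.652124418961801)])
(array([ 726.2, -304.8,   59.6]), [np.float64(0.5897188526325085), np.float64(0.5897188526324025)])
(array([ 572.6, -299.4,   64.9]), [np.float64(4.7026327707640965), np.float64(4.702632770764012)])
[668.6 114.2  76.5] [-1.  -0.3  0. ]
```

View pics/c3.png

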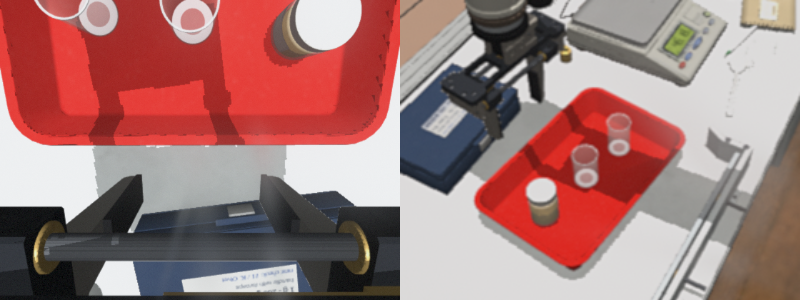

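The wrist view shows the far lip as a straight horizontal line at half-scale row 143, parallel to the line of the fingertips and centred on it. The fingers hang behind the lip, clear of the case.

```bash
python3 - <<'E'
from h import *
np.set_printoptions(precision=1,suppress=True)
for p in((200,144),(60,142),(340,142)): print(atz('w1',np.array(p)*1.4,38))
print(atz('w1',np.array((280,300))*0+np.array((330,25))*1.4,69))
E
```

```text
[645.5 115.9  38. ]
[628.4   2.3  38. ]
[659.3 230.   38. ]
[574.1 208.   69. ]
```

send_rows(targets=[[[0,0,-15,0,0,0,0.9],[0,0,-15,0,0,0,0.9],[0,0,-15,0,0,0,0.9],[0,0,-12,0,0,0,0.9],[0,0,0,0,0,0,0.9],[0,0,0,0,0,0,0.9],[0,0,0,0,0,0,0.9],[0,0,0,0,0,0,0.9]]])

```text
t: 3.4
eef_pos: [668.1, 114.1, 18.6]
tcp_rot: [0.209, 3.133, 0.0]
wrist_force: [-0.8, -0.5, -1.0]
width: 0.899
grip_force: 0.0
```

send_rows(targets=[[[-2,0.3,0,0,0,0,0.9],[-2,0.3,0,0,0,0,0.9],[-2,0.3,0,0,0,0,0.9],[-2,0.3,0,0,0,0,0.9],[-1.5,0.2,0,0,0,0,0.9],[-1.5,0.2,0,0,0,0,0.9],[-1.5,0.2,0,0,0,0,0.9],[-1.5,0.2,0,0,0,0,0.9]]])

```text
t: 4.2
eef_pos: [653.8, 116.0, 17.7]
tcp_rot: [0.209, 3.133, -0.0]
wrist_force: [3.0, -1.4, -2.4]
width: 0.901
grip_force: 1.6
```

send_rows(targets=[[[-2,0.5,0,0,0,0.2,0.9],[-2.5,0.8,0,0,0,0.3,0.9],[-3,1,0,0,0,0.3,0.9],[-3,1,0,0,0,0.3,0.9],[-3,1,0,0,0,0.3,0.9],[-3,1,0,0,0,0.3,0.9],[-3,1,0,0,0,0.3,0.9],[-2.5,0.8,0,0,0,0.3,0.9]]])

```text
t: 5.0
eef_pos: [631.2, 123.4, 17.7]
tcp_rot: [0.146, 3.138, 0.0]
wrist_force: [4.4, -0.7, -0.7]
width: 0.901
grip_force: 1.8
```

send_rows(targets=[[[-3,1,0,0,0,0.3,0.9],[-3,1,0,0,0,0.3,0.9],[-3,1,0,0,0,0.3,0.9],[-3,1,0,0,0,0.3,0.9],[-3,1,0,0,0,0.4,0.9],[-3,1,0,0,0,0.4,0.9],[-2,0.7,0,0,0,0.3,0.9],[-1,0.3,0,0,0,0.2,0.9]]])

```text
t: 5.8
eef_pos: [610.2, 130.4, 17.7]
tcp_rot: [0.078, 3.14, 0.0]
wrist_force: [4.1, -0.3, -1.0]
width: 0.896
grip_force: 2.0
```

```bash
python3 - <<'E'
from h import *
np.set_printoptions(precision=1,suppress=True)
t=snap('top','t2'); print(tray('t2')); s=state(); print(s['t'],s['eef_pos'],s['tcp_rot'],s['wrist_force'],s['moment'])
im=cv2.imread('pics/t2.png')
cv2.imwrite('pics/c4.png',cv2.resize(im[130:310,130:340],None,fx=3.3,fy=3.3,interpolation=cv2.INTER_CUBIC))
E
```

```text
((495.14990234375, 39.49163818359375), (99.58171844482422, 195.7396697998047), 86.63761901855469)
5.85 [610.1 130.5  17.7] [-0.1 -3.1 -0. ] [2.7 0.3 1. ] [ 0.1 -0.5 -0.1]
```

View pics/c4.png

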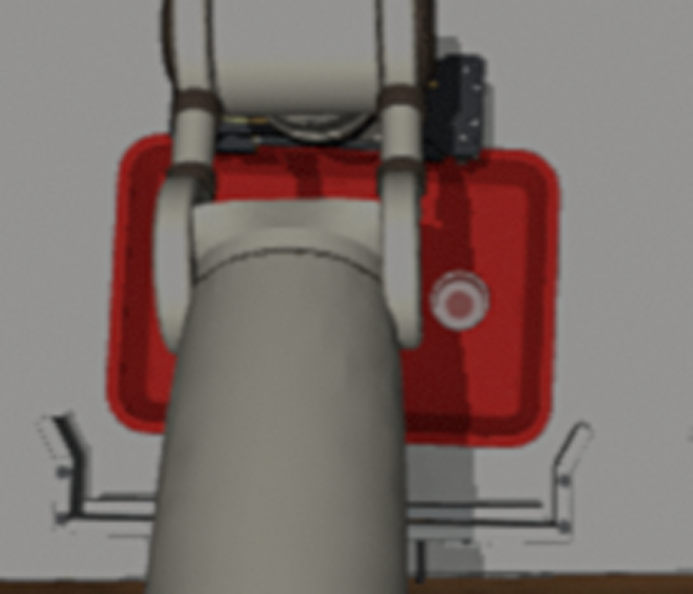

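The tray has followed the fingers and is now at about -3.4°. Its near edge is at crop row ~437, the plate at ~500, roughly 41 mm to go. The near-lip middle sits about 6 mm right of the fence's middle line.

send_rows(targets=[[[-2,0.7,0,0,0,0.2,0.9],[-3,1,0,0,0,0.2,0.9],[-3.5,1.1,0,0,0,0.2,0.9],[-3.5,1.1,0,0,0,0.2,0.9],[-3.5,1.1,0,0,0,0.2,0.9],[-3.5,1.1,0,0,0,0.2,0.9],[-3,1,0,0,0,0.2,0.9],[-2,0.7,0,0,0,0.2,0.9]]])

```text
t: 6.65
eef_pos: [586.1, 138.2, 17.7]
tcp_rot: [0.034, 3.141, 0.0]
wrist_force: [4.0, -0.6, 0.6]
width: 0.898
grip_force: 2.3
```

```bash
python3 - <<'E'
from h import *
np.set_printoptions(precision=1,suppress=True)
t=snap('top','t3'); s=state(); print(s['t'],s['eef_pos'],s['tcp_rot'],s['wrist_force'],s['moment'])
im=cv2.imread('pics/t3.png')
cv2.imwrite('pics/c5.png',cv2.resize(im[130:310,130:340],None,fx=3.3,fy=3.3,interpolation=cv2.INTER_CUBIC))
E
```

```text
6.7 [585.8 138.3  17.7] [-0.  -3.1 -0. ] [ 3.3 -0.8  1.2] [-0.1 -0.5  0.1]
```

View pics/c5.png

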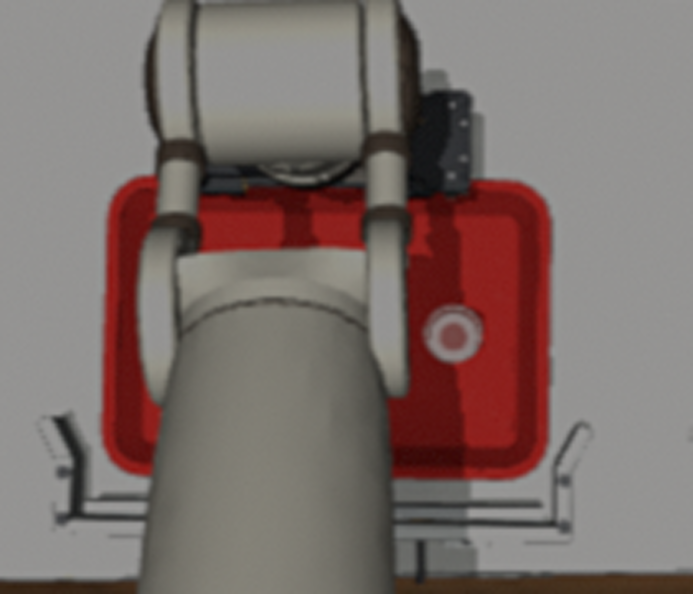

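The tray is parallel to the plate (both ≈1° in the image) with ~16 mm of gap and its middle ~4 mm off the fence's. I'll creep in from here.

send_rows(targets=[[[-1.5,0.5,0,0,0,0,0.9],[-1.5,0.5,0,0,0,0,0.9],[-1.5,0.5,0,0,0,0,0.9],[-1.5,0.4,0,0,0,0,0.9],[-1.5,0.4,0,0,0,0,0.9],[-1,0.3,0,0,0,0,0.9],[-0.8,0.2,0,0,0,0,0.9],[-0.6,0.1,0,0,0,0,0.9]]])

```text
t: 7.5
eef_pos: [576.4, 141.0, 17.7]
tcp_rot: [0.034, 3.141, 0.0]
wrist_force: [4.6, -1.1, 2.0]
width: 0.898
grip_force: 2.5
```

send_rows(targets=[[[-0.3,0.1,0,0,0,0,0.9],[-0.3,0.1,0,0,0,0,0.9],[-0.3,0.1,0,0,0,0,0.9],[-0.3,0.1,0,0,0,0,0.9],[-0.3,0.1,0,0,0,0,0.9],[-0.3,0.1,0,0,0,0,0.9],[-0.3,0.1,0,0,0,0,0.9],[-0.3,0.1,0,0,0,0,0.9]]])

```text
t: 8.3
eef_pos: [574.1, 141.7, 17.7]
tcp_rot: [0.034, 3.141, -0.0]
wrist_force: [5.1, -1.6, 1.4]
width: 0.898
grip_force: 2.4
```

send_rows(targets=[[[-0.3,0,0,0,0,0,0.9],[-0.3,0,0,0,0,0,0.9],[-0.3,0,0,0,0,0,0.9],[-0.3,0,0,0,0,0,0.9],[-0.3,0,0,0,0,0,0.9],[-0.3,0,0,0,0,0,0.9],[-0.3,0,0,0,0,0,0.9],[-0.3,0,0,0,0,0,0.9]]])

```text
t: 9.1
eef_pos: [571.7, 141.9, 17.7]
tcp_rot: [0.035, 3.141, 0.001]
wrist_force: [5.4, -1.0, 1.1]
width: 0.898
grip_force: 2.5
```

send_rows(targets=[[[-0.2,0,0,0,0,0,0.9],[-0.2,0,0,0,0,0,0.9],[-0.2,0,0,0,0,0,0.9],[-0.2,0,0,0,0,0,0.9],[-0.2,0,0,0,0,0,0.9],[-0.2,0,0,0,0,0,0.9],[-0.2,0,0,0,0,0,0.9],[-0.2,0,0,0,0,0,0.9]]])

```text
t: 9.9
eef_pos: [570.3, 142.0, 17.7]
tcp_rot: [0.035, 3.141, 0.001]
wrist_force: [6.3, 0.4, -0.6]
width: 0.901
grip_force: 3.0
```

send_rows(targets=[[[-0.2,0,0,0,0,0,0.9],[-0.2,0,0,0,0,0,0.9],[-0.2,0,0,0,0,0,0.9],[-0.2,0,0,0,0,0,0.9],[-0.2,0,0,0,0,0,0.9],[-0.2,0,0,0,0,0,0.9],[-0.2,0,0,0,0,0,0.9],[-0.2,0,0,0,0,0,0.9]]])

```text
t: 10.7
eef_pos: [569.8, 141.3, 17.8]
tcp_rot: [0.036, 3.138, -0.0]
wrist_force: [8.3, -3.0, -2.9]
width: 0.901
grip_force: 4.6
```

send_rows(targets=[[[-0.2,0,0,0,0,0,0.9],[-0.2,0,0,0,0,0,0.9],[-0.2,0,0,0,0,0,0.9],[-0.2,0,0,0,0,0,0.9],[0,0,0,0,0,0,0.9],[0,0,0,0,0,0,0.9],[0,0,0,0,0,0,0.9],[0,0,0,0,0,0,0.9]]])

```text
t: 11.5
eef_pos: [569.6, 141.1, 18.0]
tcp_rot: [0.037, 3.137, -0.001]
wrist_force: [10.7, -2.6, -3.3]
width: 0.9
grip_force: 5.3
```

```bash
python3 - <<'E'
from h import *
np.set_printoptions(precision=2,suppress=True)
t=snap('top','t4'); s=state(); print(s['t'],s['eef_pos'],s['tcp_rot'],s['wrist_force'],s['moment'])
w=snap('wrist','w4')
im=cv2.imread('pics/t4.png')
a=cv2.resize(im[180:300,130:330],None,fx=4,fy=4,interpolation=cv2.INTER_CUBIC)[:480]
cv2.imwrite('pics/c6.png',a)
E
```

```text
11.55 [569.63 141.1   17.96] [ 0.04  3.14 -0.  ] [10.47 -2.22 -3.58] [-0.56 -1.78 -0.4 ]
```

View pics/c6.png

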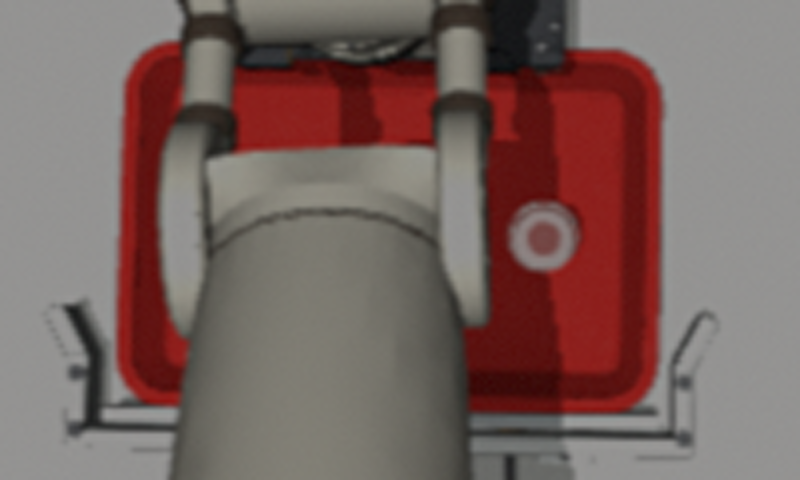

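The tray's near edge now lies along the plate line (rows 405–411 left to right, same slope), centred between the cheeks. Next I press up to 13 N and hold.

send_rows(targets=[[[-0.2,0,-0.1,0,0,0,0.9],[-0.2,0,-0.1,0,0,0,0.9],[-0.2,0,-0.1,0,0,0,0.9],[-0.2,0.1,-0.1,0,0,0,0.9],[-0.1,0.1,0,0,0,0,0.9],[0,0,0,0,0,0,0.9],[0,0,0,0,0,0,0.9],[0,0,0,0,0,0,0.9]]])

```text
t: 12.4
eef_pos: [569.6, 141.1, 17.9]
tcp_rot: [0.037, 3.135, -0.001]
wrist_force: [12.8, -2.4, -4.2]
width: 0.898
grip_force: 6.1
```

send_rows(targets=[[[0,0,0,0,0,0,0.9],[0,0,0,0,0,0,0.9],[0,0,0,0,0,0,0.9],[0,0,0,0,0,0,0.9],[0,0,0,0,0,0,0.9],[0,0,0,0,0,0,0.9],[0,0,0,0,0,0,0.9],[0,0,0,0,0,0,0.9]]])

```text
t: 13.2
eef_pos: [569.6, 141.0, 18.0]
tcp_rot: [0.037, 3.135, -0.001]
wrist_force: [12.5, -4.7, -3.7]
width: 0.901
grip_force: 6.1
```

send_rows(targets=[[[0,0,0,0,0,0,0.9],[0,0,0,0,0,0,0.9],[0,0,0,0,0,0,0.9],[0,0,0,0,0,0,0.9],[0,0,0,0,0,0,0.9],[0,0,0,0,0,0,0.9],[0,0,0,0,0,0,0.9],[0,0,0,0,0,0,0.9]]])

```text
t: 14.0
eef_pos: [569.6, 141.1, 17.9]
tcp_rot: [0.037, 3.135, -0.001]
wrist_force: [11.1, -3.9, -3.9]
width: 0.9
grip_force: 6.1
```

send_rows(targets=[[[-0.1,0,0,0,0,0,0.9],[-0.1,0,0,0,0,0,0.9],[0,0,0,0,0,0,0.9],[0,0,0,0,0,0,0.9],[0,0,0,0,0,0,0.9],[0,0,0,0,0,0,0.9],[0,0,0,0,0,0,0.9],[0,0,0,0,0,0,0.9]]])

```text
t: 14.8
eef_pos: [569.6, 141.0, 18.0]
tcp_rot: [0.037, 3.134, -0.001]
wrist_force: [12.4, -2.9, -4.3]
width: 0.901
grip_force: 6.4
```

send_rows(targets=[[[0,0,0,0,0,0,0.9],[0,0,0,0,0,0,0.9],[0,0,0,0,0,0,0.9],[0,0,0,0,0,0,0.9],[0,0,0,0,0,0,0.9],[0,0,0,0,0,0,0.9],[0,0,0,0,0,0,0.9],[0,0,0,0,0,0,0.9]]])

```text
t: 15.6
eef_pos: [569.6, 141.1, 18.0]
tcp_rot: [0.037, 3.134, -0.001]
wrist_force: [12.9, -3.8, -4.2]
width: 0.899
grip_force: 6.4
```

send_rows(targets=[[[0.4,0,0,0,0,0,0.9],[0.5,0,0,0,0,0,0.9],[0.5,0,0,0,0,0,0.9],[1,0,0,0,0,0,0.9],[2,0,0,0,0,0,0.9],[4,0,0,0,0,0,0.9],[5,0,0,0,0,0,0.9],[5,0,0,0,0,0,0.9]]])

```text
t: 16.4
eef_pos: [584.2, 142.2, 16.5]
tcp_rot: [-0.034, -3.139, -0.0]
wrist_force: [-0.1, -0.2, 0.6]
width: 0.899
grip_force: 0.0
```

send_rows(targets=[[[4,0,20,0,0,0,0.9],[0,0,25,0,0,0,0.9],[0,0,30,0,0,0,0.9],[0,0,30,0,0,0,0.9],[0,0,30,0,0,0,0.7],[0,10,25,0,0,0,0.7],[-5,20,10,0,0,0,0.7],[0,0,0,0,0,0,0.7]]])

```text
t: 17.2
eef_pos: [584.6, 173.9, 189.3]
tcp_rot: [0.031, 3.138, 0.002]
wrist_force: [0.4, -0.0, -0.1]
width: 0.697
grip_force: 0.0
```

```bash
python3 - <<'E'
from h import *
np.set_printoptions(precision=2,suppress=True)
w=snap('wrist','w5');s=snap('scene','s5'); st=state(); print(st['t'],st['eef_pos'],st['wrist_force'])
b=s['frame'][170:380,190:400]
cv2.imwrite('pics/c7.png',np.hstack([w['frame'][:,:,::-1][:420,:400] if 0 else cv2.resize(w['frame'],(440,330)),cv2.resize(b,(330,330))])[:,:,::-1])
E
```

```text
17.3 [583.54 171.91 186.47] [ 0.33  0.56 -1.2 ]
```

View pics/c7.png

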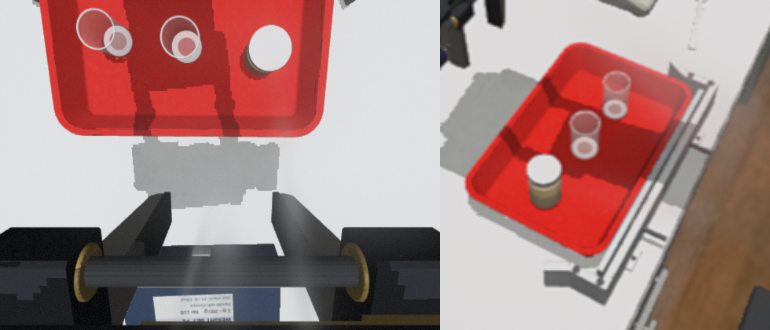

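All three vessels stand, and the tray lies flush along the plate. The cap centre is at wrist (270,47) in the 440-wide view and at (104,167) in the scene crop.

```bash
python3 - <<'E'
from h import *
np.set_printoptions(precision=1,suppress=True)
p=np.array((270,47))*560/440; q=np.array((104,167))*210/330+(190,170)
print(tri('w5',p,'s5',q), atz('w5',p,69), atz('s5',q,69))
E
```

```text
(array([473.5, 222.2,  68.9]), [np.float64(0.1801984930985837), np.float64(0.180198493098253)]) [473.6 222.3  69. ] [473.3 222.1  69. ]
```

send_rows(targets=[[[-14,6,0,0,0,8.2,0.7],[-14,6,0,0,0,8.2,0.7],[-14,6,-6,0,0,8.2,0.7],[-14,6,-8,0,0,8.2,0.7],[-14,6,-8,0,0,8.2,0.7],[-14,6,-8,0,0,8.2,0.7],[-14,6,-8,0,0,8.2,0.7],[-12,8,-8,0,0,8.2,0.7]]])

```text
t: 18.1
eef_pos: [472.4, 221.0, 139.2]
tcp_rot: [1.678, -2.652, -0.001]
wrist_force: [0.0, 0.9, -0.5]
width: 0.701
grip_force: 0.0
```

send_rows(targets=[[[0,0,-5,0,0,8.1,0.7],[0,0,-5,0,0,8.1,0.7],[0,0,-5,0,0,8.1,0.7],[0,0,0,0,0,0,0.7],[0,0,0,0,0,0,0.7],[0,0,0,0,0,0,0.7],[0,0,0,0,0,0,0.7],[0,0,0,0,0,0,0.7]]])

```text
t: 18.9
eef_pos: [474.0, 221.9, 126.4]
tcp_rot: [-2.194, 2.248, -0.0]
wrist_force: [-0.7, 1.2, -0.3]
width: 0.702
grip_force: 0.0
```

send_rows(targets=[[[0,0,-15,0,0,0,0.7],[0,0,-15,0,0,0,0.7],[0,0,-15,0,0,0,0.7],[0,0,-15,0,0,0,0.7],[0,0,-15,0,0,0,0.7],[0,0,-12,0,0,0,0.7],[0,0,-4,0,0,0,0.7],[0,0,0,0,0,0,0.7]]])

```text
t: 19.7
eef_pos: [473.6, 221.9, 34.8]
tcp_rot: [2.194, -2.247, -0.001]
wrist_force: [0.0, -0.0, 1.0]
width: 0.701
grip_force: 0.0
```

send_rows(targets=[[[0,0,0,0,0,0,0.6],[0,0,0,0,0,0,0.55],[0,0,0,0,0,0,0.5],[0,0,0,0,0,0,0.45],[0,0,0,0,0,0,0.4],[0,0,0,0,0,0,0.4],[0,0,0,0,0,0,0.4],[0,0,0,0,0,0,0.4]]])

```text
t: 20.5
eef_pos: [474.1, 222.0, 35.6]
tcp_rot: [-2.195, 2.247, -0.0]
wrist_force: [-2.4, -0.5, 5.6]
width: 0.449
grip_force: 30.0
```

send_rows(targets=[[[0,0,2,0,0,0,0.4],[0,0,5,0,0,0,0.4],[0,0,12,0,0,0,0.4],[0,0,20,0,0,0,0.4],[0,0,25,0,0,0,0.4],[0,0,25,0,0,0,0.4],[0,0,20,0,0,0,0.4],[0,0,8,0,0,0,0.4]]])

```text
t: 21.3
eef_pos: [475.4, 222.3, 155.3]
tcp_rot: [-2.192, 2.244, -0.004]
wrist_force: [0.1, 0.1, -0.1]
width: 0.453
grip_force: 30.0
```

send_rows(targets=[[[4,-8,0,0,0,0,0.4],[8,-20,0,0,0,0,0.4],[12,-30,0,0,0,0,0.4],[12,-30,0,0,0,0,0.4],[12,-30,0,0,0,0,0.4],[12,-30,0,0,0,0,0.4],[12,-30,0,0,0,0,0.4],[12,-30,0,0,0,0,0.4]]])

```text
t: 22.1
eef_pos: [555.1, 81.3, 147.5]
tcp_rot: [2.033, -2.315, 0.117]
wrist_force: [-0.7, -0.3, -0.3]
width: 0.453
grip_force: 30.0
```

send_rows(targets=[[[12,-30,0,0,0,0,0.4],[12,-30,0,0,0,0,0.4],[12,-30,0,0,0,0,0.4],[12,-30,0,0,0,0,0.4],[12,-30,0,0,0,0,0.4],[12,-30,0,0,0,0,0.4],[8,-20,0,0,0,0,0.4],[4,-8,0,0,0,0,0.4]]])

```text
t: 22.9
eef_pos: [641.7, -55.2, 133.6]
tcp_rot: [1.842, -2.381, 0.241]
wrist_force: [0.3, 0.7, -0.9]
width: 0.452
grip_force: 30.0
```

```bash
python3 - <<'E'
from h import *
from scipy.spatial.transform import Rotation as R
np.set_printoptions(precision=3,suppress=True)
s=state(); print(s['joint_positions'],s['eef_pos'],s['tcp_rot']); print(R.from_rotvec(s['tcp_rot']).as_matrix())
E
```

```text
[-0.174  0.4    1.481 -0.21   1.23  -2.994] [641.653 -55.226 133.559] [ 1.842 -2.381  0.241]
[[-0.251 -0.968  0.002]
 [-0.949  0.246 -0.199]
 [ 0.193 -0.052 -0.98 ]]
```

```bash
python3 - <<'E'
from h import *
from scipy.spatial.transform import Rotation as R
np.set_printoptions(precision=2,suppress=True)
C=R.from_rotvec(state()['tcp_rot']); M=C.as_matrix()
# first upright: minimal rotation bringing tool z to -z
v=np.cross(M[:,2],[0,0,-1]); a=np.arcsin(np.linalg.norm(v)); U=R.from_rotvec(v/np.linalg.norm(v)*a)
T=R.from_matrix(np.array([[-1,0,0],[0,1,0],[0,0,-1]]).T)
print('upright',np.degrees(U.as_rotvec()),'all',np.degrees((T*C.inv()).as_rotvec()),'yaw after',np.degrees((T*(U*C).inv()).as_rotvec()))
E
```

```text
upright [11.5  0.1  0. ] all [  9.85  -7.49 -75.18] yaw after [ -0.     0.   -75.45]
```

send_rows(targets=[[[0,0,4,0.99,-0.75,-7.52,0.4],[0,0,4,0.99,-0.75,-7.52,0.4],[0,0,4,0.99,-0.75,-7.52,0.4],[0,0,4,0.99,-0.75,-7.52,0.4],[0,0,2,0.99,-0.75,-7.52,0.4],[0,0,0,0.99,-0.75,-7.52,0.4],[0,0,0,0.99,-0.75,-7.52,0.4],[0,0,0,0.99,-0.75,-7.52,0.4]]])

```text
t: 23.7
eef_pos: [641.1, -53.3, 152.1]
tcp_rot: [0.402, -3.091, 0.052]
wrist_force: [0.6, -0.7, -0.8]
width: 0.452
grip_force: 30.0
```

send_rows(targets=[[[0,0,0,0.99,-0.75,-7.52,0.4],[0,0,0,0.99,-0.75,-7.52,0.4],[0,-8,0,0,0,0,0.4],[0,-20,0,0,0,0,0.4],[0,-30,0,0,0,0,0.4],[0,-30,0,0,0,0,0.4],[0,-20,0,0,0,0,0.4],[0,-8,0,0,0,0,0.4]]])

```text
t: 24.5
eef_pos: [641.0, -171.6, 152.1]
tcp_rot: [-0.002, 3.141, -0.001]
wrist_force: [-0.4, 0.4, -0.4]
width: 0.45
grip_force: 30.0
```

```bash
python3 - <<'E'
from h import *
from scipy.spatial.transform import Rotation as R
np.set_printoptions(precision=2,suppress=True)
s=state(); C=R.from_rotvec(s['tcp_rot']);T=R.from_matrix(np.array([[-1,0,0],[0,1,0],[0,0,-1]]).T)
print(s['joint_positions'],s['eef_pos'],s['grip_force'],s['width'],np.degrees((T*C.inv()).as_rotvec()))
E
```

```text
[-0.44  0.43  1.39 -0.    1.32 -2.02] [ 640.96 -171.65  152.05] 29.999898970127106 0.4496642256565524 [ 0.03  0.06 -0.07]
```

send_rows(targets=[[[1,-8,0,0,0,0,0.4],[1,-12,0,0,0,0,0.4],[1,-12,-4,0,0,0,0.4],[1,-8,-8,0,0,0,0.4],[0,-2,-10,0,0,0,0.4],[0,0,-10,0,0,0,0.4],[0,0,-7,0,0,0,0.4],[0,0,-3,0,0,0,0.4]]])

```text
t: 25.3
eef_pos: [644.3, -210.7, 108.3]
tcp_rot: [0.003, -3.141, -0.002]
wrist_force: [-0.3, 0.0, -0.3]
width: 0.451
grip_force: 30.0
```

send_rows(targets=[[[0,0,-1.5,0,0,0,0.4],[0,0,-1.5,0,0,0,0.4],[0,0,-1,0,0,0,0.4],[0,0,-1,0,0,0,0.4],[0,0,-1,0,0,0,0.4],[0,0,-0.7,0,0,0,0.4],[0,0,-0.6,0,0,0,0.4],[0,0,-0.5,0,0,0,0.4]]])

```text
t: 26.1
eef_pos: [645.1, -211.6, 102.2]
tcp_rot: [-0.002, 3.14, -0.0]
wrist_force: [0.3, 0.4, -0.5]
width: 0.454
grip_force: 30.0
```

send_rows(targets=[[[0,-1,-0.4,0,0,0,0.4],[0,-1,-0.4,0,0,0,0.4],[0,0,-0.4,0,0,0,0.4],[0,0,-0.3,0,0,0,0.4],[0,0,-0.3,0,0,0,0.4],[0,0,-0.2,0,0,0,0.4],[0,0,-0.2,0,0,0,0.4],[0,0,0,0,0,0,0.4]]])

```text
t: 26.9
eef_pos: [645.1, -213.6, 100.3]
tcp_rot: [-0.002, 3.14, -0.0]
wrist_force: [-0.4, -0.2, 1.3]
width: 0.449
grip_force: 30.0
```

send_rows(targets=[[[0,0,-0.2,0,0,0,0.4],[0,0,-0.2,0,0,0,0.4],[0,0,-0.2,0,0,0,0.4],[0,0,-0.2,0,0,0,0.4],[0,0,-0.2,0,0,0,0.4],[0,0,0,0,0,0,0.4],[0,0,0,0,0,0,0.4],[0,0,0,0,0,0,0.4]]])

```text
t: 27.7
eef_pos: [645.2, -213.6, 100.3]
tcp_rot: [-0.002, 3.14, -0.0]
wrist_force: [-3.1, 2.3, 7.1]
width: 0.453
grip_force: 30.0
```

On the pan. I'll ease off slightly, open and withdraw.

send_rows(targets=[[[0,0,0.4,0,0,0,0.4],[0,0,0.2,0,0,0,0.42],[0,0,0,0,0,0,0.46],[0,0,0,0,0,0,0.5],[0,0,0,0,0,0,0.6],[0,0,0,0,0,0,0.7],[0,0,0,0,0,0,0.7],[0,0,0,0,0,0,0.7]]])

```text
t: 28.5
eef_pos: [645.1, -213.6, 99.5]
tcp_rot: [-0.002, 3.14, -0.0]
wrist_force: [0.5, -0.3, -0.6]
width: 0.702
grip_force: 0.0
```

send_rows(targets=[[[0,0,5,0,0,0,0.7],[0,0,10,0,0,0,0.7],[0,0,20,0,0,0,0.7],[0,0,25,0,0,0,0.7],[0,0,25,0,0,0,0.7],[0,0,25,0,0,0,0.7],[0,0,15,0,0,0,0.7],[0,0,0,0,0,0,0.7]]])

```text
t: 29.3
eef_pos: [646.5, -214.4, 228.5]
tcp_rot: [-0.002, 3.135, -0.005]
wrist_force: [1.1, -1.3, -0.7]
width: 0.699
grip_force: 0.0
```

send_rows(targets=[[[-30,0,0,0,0,0,0.7],[-30,0,0,0,0,0,0.7],[-30,0,0,0,0,0,0.7],[-30,0,0,0,0,0,0.7],[-30,0,0,0,0,0,0.7],[-30,0,0,0,0,0,0.7],[-20,0,0,0,0,0,0.7],[0,0,0,0,0,0,0.7]]])

```text
t: 30.1
eef_pos: [443.1, -213.1, 223.4]
tcp_rot: [-0.0, -3.141, -0.002]
wrist_force: [0.3, 0.0, 0.1]
width: 0.698
grip_force: 0.0
```

```bash
python3 - <<'E'
from h import *
np.set_printoptions(precision=1,suppress=True)
t=snap('top','t9');s=snap('scene','s9'); st=state(); print(st['t'],st['eef_pos'],st['wrist_force']); print(tray('t9'))
b=s['frame'][60:360,160:420]
cv2.imwrite('pics/c9.png',np.hstack([cv2.resize(t['frame'][90:310,140:450],(423,300)),cv2.resize(b,(360,415))[:300]])[:,:,::-1])
E
```

```text
30.2 [ 445.1 -213.5  224. ] [ 0.1 -0.2  0.1]
((459.1963806152344, 142.54415893554688), (290.62103271484375, 195.87635803222656), 88.43970489501953)
```

View pics/c9.png

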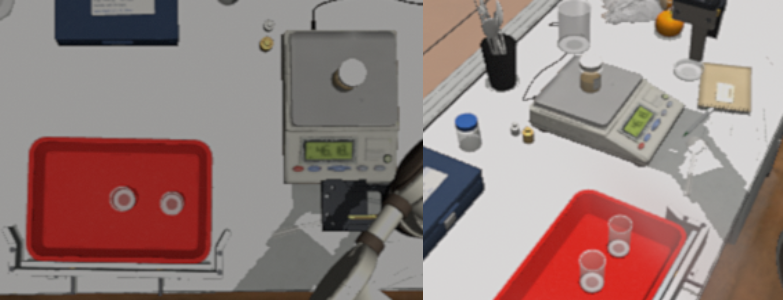

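The jar stands upright mid-pan (its base at about (342,80) in the crop, the pan centre at about (341,78)). The tray is square in the fence with both glasses standing in it, and the arm is clear.

```bash
python3 -c "
from bench import bot
print(bot.job_done())"
```

```text
the job is handed in; nothing more can be done
None
```

I dragged the tray square against the stop plate, held it there for about 3 s at a measured 11–13 N, set the jar upright in the middle of the balance pan, and handed the job in at about 30 s with both glasses still standing in the tray.

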